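# Hold a display panel flush in its housing with a spacer

## Robot

A 6-joint arm with a two-finger parallel gripper is mounted at the origin on the work surface. World frame = base frame: x ahead of the robot, y to its left, z up, the work surface at z = 0. Lengths are in m, angles in rad, forces in N, time in s.
With the tool pointing down it reaches from about 0.25 to 0.725 m from the base axis. Payload 4 kg.
Tool frame: the origin (TCP) lies at the very end of the fingers, on their centre line; the grasp point (between the pads) lies 19 mm behind it; z points along the fingers, y is the line along which they close (so a half turn about z gives the same grasp; the last joint's range is limited). The gripper opens to 85 mm and grips with 20 to 120 N. Pads are 22 mm wide; open, the fingers measure 114 mm over their backs; the gripper's body (76 mm by 85 mm) begins 54 mm behind the grasp point. The pads swing forward as they close: fully open they stand 13 mm farther back than shut.
Start: joints at [-1.235, 0.241, 0.005, 1.335, 0, 1.571], TCP at [0.165, -0.472, 0.231] pointing down, gripper open.
Joint ranges: [-2.72, 2.72], [-1.05, 1.87], [-1.09, 1.28], [-1.99, 2.15], [-1.42, 1.44], [-3.14, 3.14]. Speed limits (rad/s): [2.79, 2.79, 3.14, 3.14, 3.14, 3.14].

## Interface

Orientations are given as a unit quaternion [x, y, z, w].
In Python, from workcell import telemetry, vision, workorder gives the robot as it stands.
- The arm moves only by the shell command python3 -m inch 'ROWS'. ROWS is JSON, a list of rows, each a list of 3 entries, a list of its own where there are three numbers: the turn, a rotation vector about the tool's x, y, z scaled (see below), then the shift along the tool's x, y, z scaled (see below), then the closure, from -1 (fully open) to 1 (shut). A call has 1 to 10 rows; each row shifts and turns the commanded pose from where the row before left it, along the tool's axes as they then stand; what a row does not reach is not made up. The controller multiplies each number of a shift by 0.3 m and each number of a turn by 360 degrees. A row lasts 1/12 s, in which the tool goes at most 41.7 mm and 7.16 degrees, less where a joint would pass 70% of its speed; a pose out of reach is approached as far as the arm can. A call with a number of a shift or a turn outside -1 to 1 is refused whole. A call with a gripper value outside its range is refused whole. The fingers move at their own pace and stop on an object; the grip force is fixed at half the most. Time passes only in rows, so rows that do not move let the fingers close. It gives the time, the measured TCP pose, the force, the opening and the grip force at its end, in the units of the state.
- telemetry.get_obs(): the state, without advancing time (a new reading comes with each control period).
- vision.camera(name): name is "scene" or "side" or "wrist"; returns a dict with "img" (384x512x3 uint8, red, green, blue), "fov_y" (degrees; the focal length in pixels is half the picture's height over the tangent of half this angle, whatever the lens; pixels are square), "cx", "cy" (the principal point, pixels), "D" ([k1, k2, p1, p2, k3] as OpenCV has them; the pictures are not rectified), "pose" (4x4, takes a point from camera to world coordinates). Camera axes: x right, y up, looking along -z (the intrinsics and any distortion apply to the point x, -y, -z); pixel columns grow to the right and rows downward; lengths in m; the calibration is good to about 2 mm. A picture is of the moment at which its call begins. There is no depth.
- workorder.job_done(): hands the job in; it is judged then, once.
The state is a dict: "clock": time; "joint_pos": joint angles; "joint_vel": joint speeds; "tau": joint torques, N m; "eef_pos": TCP position; "tool_rot": TCP orientation; "ft_force": force on the tool from outside, world axes, zero at the start; "ft_torque": the same for the moment, N m; "grip_width": finger opening in m; "grasp_force": force on a finger pad.
Only numpy, scipy, OpenCV 4.12 (cv2) and the standard library are available. Lean on these libraries where they do the work, as an engineer would, in place of code of your own. Each camera call takes 0.05 s, during which the arm holds its last target. There are 200 camera calls.

## Task

The display panel lies loose in its open housing and must be held flush along the aluminium rail: pick the orange spacer out of its stand, slide its blade well down into the gap between the panel and the two coloured blocks, only in the half where the gap is wide enough, and push the panel with it, gently, until its whole edge sits against the rail. Finish while still gripping the spacer upright in the gap and pressing the panel against the rail; nothing is put down or let go. Touch the panel only with the spacer, do not force the spacer against the thick block, and leave the jar, capacitor and screwdriver where they are.

Things in the scene. Friction and masses are not known exactly. Their poses are not given: they have to be found in the camera images.
- housing: open, shallow display housing, dark grey, fixed to the bench, 112 (x) x 128 (y) mm, walls 18 mm high on the -x side and both y sides, floor 4 mm thick (floor's top 4 mm above the origin). Origin: centre of the underside, on the bench. Own x points from the blocks across the panel to the rail, own y along the rail. Its yaw differs by up to 0.4 rad from the world's.
- rail: bare aluminium rail, fixed in the housing along its +x side, 118 mm long (y), top 26 mm above the bench. Origin: on the housing floor, at the middle of the face that the panel must meet (40 mm from the housing's origin along +x); own x points into the rail. A lasting push of 5 to 15 N on the panel is right; same yaw as the housing.
- thin_block: blue block fixed in the housing across from the rail, 16 (x) x 50 (y) mm, top 18 mm above the bench, in the +y or -y half (centre 26 mm from the housing's middle). Origin: on the housing floor, middle of its back face, 52 mm along the housing's -x; its face to the panel is at own x = +16 mm. Wide gap from it to the panel: 15 to 23 mm at the start, 26 mm when flush.
- thick_block: red block in the other half, as the blue one but 33 mm thick: leaves at most 9 mm to the panel even when flush, too narrow for the spacer. Origin: on the housing floor, middle of its back face.
- panel: display panel lying flat and loose on the housing floor, steel-edged with dark glass, 50 (x) x 100 (y) x 12 mm thick, top 16 mm above the bench, smooth, slides easily, about 0.18 kg. Origin: centre of its underside. Own x points to the rail; its +x edge (25 mm from the origin) starts about 3 to 10 mm short of the rail and slightly turned (up to 0.05 rad).
- edge_left (a point): point on the panel's +x edge face, 45 mm to +y of its middle, at half its thickness. Flush when it lies in the plane of the rail's face.
- edge_right (a point): the same point 45 mm to -y of the middle of the panel's +x edge face.
- spacer: orange plastic spacer, 70 mm tall, 60 g: a blade 10 mm thick (own x), 30 mm wide (own y) from 0 to 27 mm height, and above it a handle 18 mm thick (x), 28 mm wide (y) from 25 to 70 mm height. Origin: centre of the blade's foot; own z up. It is symmetric under a half turn about z. Grip the handle across its thickness (x).
- stand: grey block fixed on the bench, 70 x 80 x 30 mm high, with a slot 20 mm deep in its top (12 x 32 mm) in which the spacer stands upright with its foot 10 mm above the bench. Origin: centre of the underside; same yaw as the spacer in it.
- jar: bystander: small screw jar with white cap, 44 mm across, 60 mm high; origin at the centre of its underside.
- capacitor: bystander: blue capacitor standing upright, 35 mm across, 50 mm high; origin at the centre of its underside.
- screwdriver: bystander: yellow screwdriver, 170 mm long, lying to the right of the work; origin under the tool, its own x along its length.
Mind the look-alikes: they are no part of the job. Several things have the shape of the panel; the one meant has the colours described above.

How it is judged:
On the way, in this order (a step that is already met when the one before it is completed fails the run):
1. the spacer is gripped and lifted out of its stand (contact force between the fingers and spacer above 3 N and height (world z) of spacer above 0.035 m), for 0.1 s.
2. the spacer's blade is down in the wide gap between panel and thin block (contact force between the fingers and spacer above 3 N and z of spacer in the frame of housing below 0.011 m and x of spacer in the frame of housing between -0.036 and -0.008 m and y of spacer in the frame of housing between -0.05 and 0.05 m), for 0.1 s.
At the end, for the whole second after the job is handed in: Both ends of the panel edge within 1.5 mm of the rail, panel flat (0.03 rad) and still; panel on rail and spacer on panel each over 2 N; fingers grip the spacer (over 3 N), upright within 0.15 rad, off the thick block (under 1 N), its foot in the gap at most 7 mm above the housing floor (all of step 2 and x of each of edge_left, edge_right in the frame of rail above -0.0015 m and contact force between panel and rail above 2 N and contact force between spacer and panel above 2 N and angle between spacer's own z axis and vertical below 0.15 rad and angle between panel's own z axis and vertical below 0.03 rad and linear speed of panel below 0.01 m/s and contact force between spacer and thick_block below 1 N); the arm keeps its last pose, push and grip.
It fails at once if the spacer was pressed on the panel with more than 45 N (contact force between spacer and panel above 45 N).
It fails at once if the spacer was forced against the thick block (over 15 N) (contact force between spacer and thick_block above 15 N).
It fails at once if the arm or fingers touched the panel (contact force between any of the fingers, the arm and panel above 1 N).
It fails at once if a bystander was moved more than 25 mm (distance of any of jar, capacitor, screwdriver from where it was at the start of the episode above 0.025 m).
It also fails if it takes over 40 s, if anything falls off the work surface, if the arm or the gripper's body presses on something with over 40 N, if the wrist force passes 120 N, or if a joint passes its speed limit or range.

## Working session

There is one attempt and no reset: what is moved stays moved. The work goes in short steps, Python scripts to look and compute and a shell command to move; the robot and the scene stay as the last step left them, time stands still between calls to the robot, and variables do not carry over. Pictures are saved under pics/ and viewed, at most 10 in all, crops included, and the job is handed in when it is done.

```bash
mkdir -p pics; cat > h.py <<'E'
import numpy as np, cv2
from scipy.spatial.transform import Rotation as R
from workcell import telemetry, vision, workorder
def K(c):
    f=c['img'].shape[0]/2/np.tan(np.radians(c['fov_y'])/2)
    return np.array([[f,0,c['cx']],[0,f,c['cy']],[0,0,1.]])
def grab(n,name):
    c=vision.camera(n); np.savez(f'{name}.npz',**c); return c
def load(name): 
    d=np.load(f'{name}.npz'); return {k:(d[k] if d[k].ndim else d[k].item()) for k in d.files}
def pix2w(c,px,z):
    p=cv2.undistortPoints(np.array(px,float).reshape(-1,1,2),K(c),np.array(c['D'],float)).reshape(-1,2)
    P=np.array(c['pose']); r=np.c_[p[:,0],-p[:,1],-np.ones(len(p))]@P[:3,:3].T
    o=P[:3,3]; t=(np.broadcast_to(z,len(p))-o[2])/r[:,2]; return o+r*t[:,None]
def w2pix(c,pts):
    P=np.array(c['pose']); q=(np.atleast_2d(pts)-P[:3,3])@P[:3,:3]; q=q*[1,-1,-1]
    return cv2.projectPoints(q,np.zeros(3),np.zeros(3),K(c),np.array(c['D'],float))[0].reshape(-1,2)
def save(img,f): cv2.imwrite('pics/'+f,cv2.cvtColor(img,cv2.COLOR_RGB2BGR))
E
python3 - <<'E'
from h import *
a=grab('scene','s0');b=grab('side','d0');
for c in(a,b):print(c['fov_y'],c['cx'],c['cy'],c['D'],np.round(c['pose'],3).tolist())
save(cv2.resize(a['img'],(800,600),interpolation=3),'s0.png');save(cv2.resize(b['img'],(800,600),interpolation=3),'d0.png')
print(telemetry.get_obs())
E
```

```text
55.025259381960204 252.9125115229273 191.89785847765376 [-0.06097177  0.          0.          0.          0.        ] [[0.284, -0.807, 0.517, 1.061], [0.959, 0.244, -0.147, -0.121], [-0.008, 0.537, 0.843, 0.811], [0.0, 0.0, 0.0, 1.0]]
56.85212088371911 256.09085083141116 193.21261651159742 [0.02909686 0.         0.         0.         0.        ] [[-0.745, 0.309, -0.59, 0.095], [-0.666, -0.371, 0.647, 0.531], [-0.019, 0.876, 0.483, 0.459], [0.0, 0.0, 0.0, 1.0]]
{'clock': 0.1, 'joint_pos': array([-1.23500845e+00,  2.41337783e-01,  3.87670211e-03,  1.33521185e+00,
       -9.19929673e-06,  1.57079571e+00]), 'joint_vel': array([-0.00038486, -0.00092299,  0.00361802, -0.00088873,  0.00029497,
        0.00017628]), 'tau': array([ 1.16279111e-04, -3.73136902e+01,  2.53010559e+01,  1.09203966e-02,
       -7.49506398e-06,  3.43081147e-06]), 'eef_pos': array([ 0.1645688 , -0.47154594,  0.23050869]), 'tool_rot': array([ 9.85938403e-01,  1.67106507e-01, -1.61330819e-04, -9.24339734e-04]), 'ft_force': array([ 0.02826137,  0.64222517, -0.40348116]), 'ft_torque': array([ 0.02528231, -0.012959  ,  0.04628819]), 'grasp_force': 0.0, 'grip_width': 0.08560704709613136}
```

View pics/s0.png

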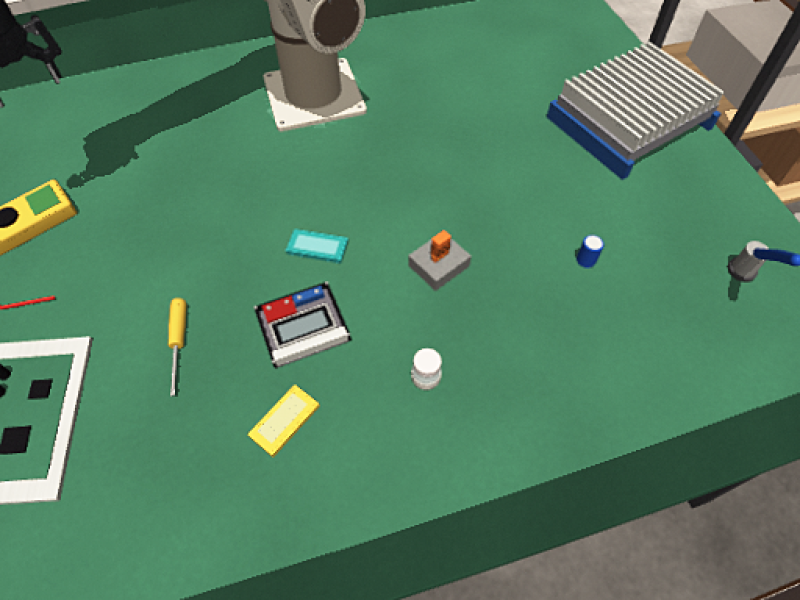

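View pics/d0.png

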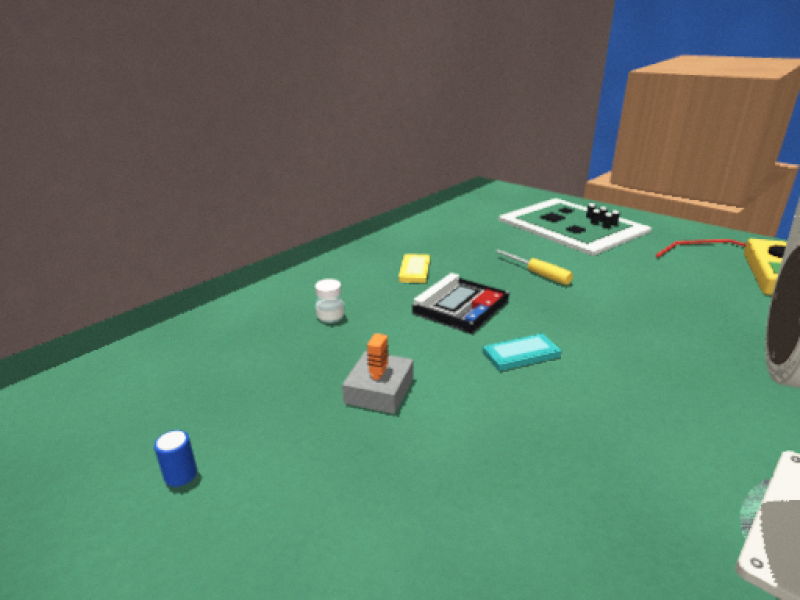

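Scene view (800x600): the panel sits in its housing at (302,326). The look-alikes are the teal plate at (317,245) and the yellow plate at (283,420). The orange spacer is at (441,246) in the grey stand at (440,262). Blue is the capacitor at (590,251), white the jar at (427,368). I choose the steel/dark glass panel in the dark housing, and take one close crop to check it.

```bash
python3 - <<'E'
from h import *
a=load('s0');im=a['img'][140:240,155:315]
save(cv2.resize(im,(800,500),interpolation=cv2.INTER_CUBIC),'crop1.png')
E
```

```text
(no output)
```

View pics/crop1.png

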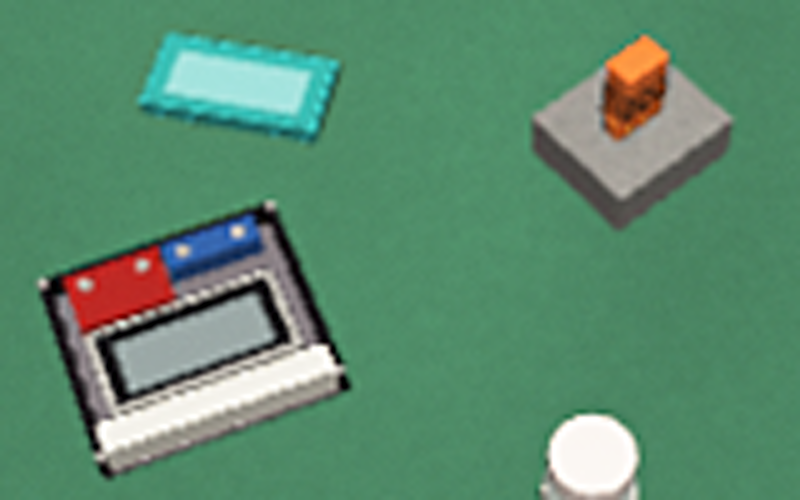

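The crop confirms it: red block on the left, blue block at top right (the +y half), panel at (195,340) crop px, white rail below it. Spacer top is near (637,60). Now the rough geometry.

```bash
python3 - <<'E'
from h import *
a=load('s0')
def w(pts,z): return pix2w(a,[(155+u/5-.4,140+v/5-.4) for u,v in pts],z)
def show(n,p): print(n,np.round(p*1000,1).tolist(), 'lens',[round(float(np.linalg.norm(p[i]-p[i-1]))*1000,1) for i in range(1,len(p))])
h=w([(42,285),(270,203),(347,385)],.018);show('housing',h)
s=w([(533,122),(620,197),(733,122)],.03);show('stand',s)
t=w([(605,70),(648,37),(668,50),(627,83)],.08);show('sp top',t); print(t.mean(0))
rail=w([(100,425),(325,347)],.026);show('rail face top',rail)
bl=w([(175,278),(262,247)],.018);show('blue face',bl)
pn=w([(85,330),(262,272),(300,348)],.016);show('panel',pn)
for n,p in(('h',h),('rail',rail),('pn',pn),('bl',bl)): d=p[1]-p[0];print(n,'yaw',np.arctan2(-d[0],d[1]))
d=s[2]-s[1];print('stand yaw',np.arctan2(d[1],d[0]), 'centre',(s[0]+s[2])/2)
E
```

```text
housing [[523.1, -205.8, 18.0], [507.5, -83.1, 18.0], [623.9, -71.0, 18.0]] lens [123.7, 117.0]
stand [[505.6, 60.9, 30.0], [564.4, 89.4, 30.0], [536.1, 161.9, 30.0]] lens [65.3, 77.8]
sp top [[520.5, 93.6, 80.0], [506.5, 121.4, 80.0], [517.5, 128.3, 80.0], [531.5, 101.5, 80.0]] lens [31.1, 13.0, 30.2]
[0.51900577 0.11121533 0.08      ]
rail face top [[615.4, -190.6, 26.0], [604.6, -76.6, 26.0]] lens [114.5]
blue face [[538.6, -139.8, 18.0], [533.1, -93.2, 18.0]] lens [47.0]
panel [[554.5, -189.4, 16.0], [546.6, -96.4, 16.0], [595.7, -88.1, 16.0]] lens [93.3, 49.8]
h yaw 0.12618819301768053
rail yaw 0.09459389849244382
pn yaw 0.08457540355955417
bl yaw 0.11810147093224188
stand yaw 1.9426386056366531 centre [0.52083178 0.11139759 0.03      ]
```

```bash
python3 -m inch '[[[0,0,-0.0183],[0,0,0],-1],[[0,0,-0.0183],[0,0,0],-1],[[0,0,-0.0183],[0,0,0],-1],[[0,0,-0.0183],[0,0,0],-1],[[0,0,-0.0183],[0,0,0],-1],[[0,0,-0.0183],[0,0,0],-1],[[0,0,-0.0183],[0,0,0],-1],[[0,0,-0.0183],[0,0,0],-1],[[0,0,-0.0183],[0,0,0],-1],[[0,0,-0.0183],[0,0,0],-1]]'
cat >> h.py <<'E'
def rel(target_xyz, yang=None):
    o=telemetry.get_obs(); T=R.from_quat(o['tool_rot']); d=T.inv().apply(np.array(target_xyz)-o['eef_pos'])
    y=T.apply([0,1,0]); ang=np.arctan2(y[1],y[0])
    print('t',round(o['clock'],2),'tcp',np.round(o['eef_pos'],4),'tooly',round(float(ang),4),'tilt',np.round(T.apply([0,0,1]),4),'F',np.round(o['ft_force'],1),'grip',round(o['grip_width'],4),round(o['grasp_force'],1))
    print('shift units total',np.round(d/.3,4),'min rows',round(float(np.linalg.norm(d)/.0417),1))
    if yang is not None:
        M=np.c_[[-np.sin(-yang),0,0],[0,0,0],[0,0,0]]
        y=np.array([np.cos(yang),np.sin(yang),0]);z=np.array([0,0,-1.]);x=np.cross(y,z)
        print('turn units',np.round((T.inv()*R.from_matrix(np.c_[x,y,z])).as_rotvec()/(2*np.pi),5))
E
python3 -c "
from h import *
rel([.56,-.1,.25],.372)"
```

```text
clock: 0.93
eef_pos: [0.1646, -0.4717, 0.2308]
tool_rot: [0.735, 0.678, 0.0, -0.001]
ft_force: [-0.0, -0.4, -0.1]
grip_width: 0.0854
grasp_force: 0.0
t 0.93 tcp [ 0.1646 -0.4717  0.2308] tooly -0.0795 tilt [-4.0e-04  1.2e-03 -1.0e+00] F [-0.  -0.4 -0.1] grip 0.0854 0.0
shift units total [ 1.3399  1.2153 -0.0632] min rows 13.0
turn units [-4.000e-05 -2.000e-04 -7.186e-02]
```

```bash
python3 -m inch '[[[0,0,0],[0.09,0.096,-0.006],-1],[[0,0,0],[0.09,0.096,-0.006],-1],[[0,0,0],[0.09,0.096,-0.006],-1],[[0,0,0],[0.09,0.096,-0.006],-1],[[0,0,0],[0.09,0.096,-0.006],-1],[[0,0,0],[0.09,0.096,-0.006],-1],[[0,0,0],[0.09,0.096,-0.006],-1],[[0,0,0],[0.09,0.096,-0.006],-1],[[0,0,0],[0.09,0.096,-0.006],-1],[[0,0,0],[0.09,0.096,-0.006],-1]]'
python3 - <<'E'
from h import *
rel([.522,.111,.2],.372)
c=grab('wrist','w0'); print(np.round(c['pose'],3).tolist(),c['fov_y'],c['D'])
print(w2pix(c,[[.57,-.14,.016],[.52,.111,.08]]))
save(cv2.resize(c['img'],(800,600),interpolation=cv2.INTER_CUBIC),'w0.png')
E
```

```text
clock: 1.77
eef_pos: [0.4757, -0.2259, 0.249]
tool_rot: [0.737, 0.676, -0.0, -0.0]
ft_force: [-0.3, -0.9, 0.1]
grip_width: 0.0856
grasp_force: 0.0
t 1.77 tcp [ 0.4757 -0.2259  0.249 ] tooly -0.085 tilt [-8.e-04  3.e-04 -1.e+00] F [-0.3 -0.9  0.1] grip 0.0856 0.0
shift units total [1.1319 0.0586 0.1634] min rows 8.2
turn units [-1.200e-04 -6.000e-05 -7.274e-02]
[[0.996, 0.081, 0.024, 0.482], [-0.085, 0.958, 0.275, -0.156], [-0.001, -0.276, 0.961, 0.392], [0.0, 0.0, 0.0, 1.0]] 70.8915250410537 [-0.01532327  0.          0.          0.          0.        ]
[[ 318.95999536   91.9404262 ]
 [ 271.01847876 -210.46624609]]
```

View pics/w0.png

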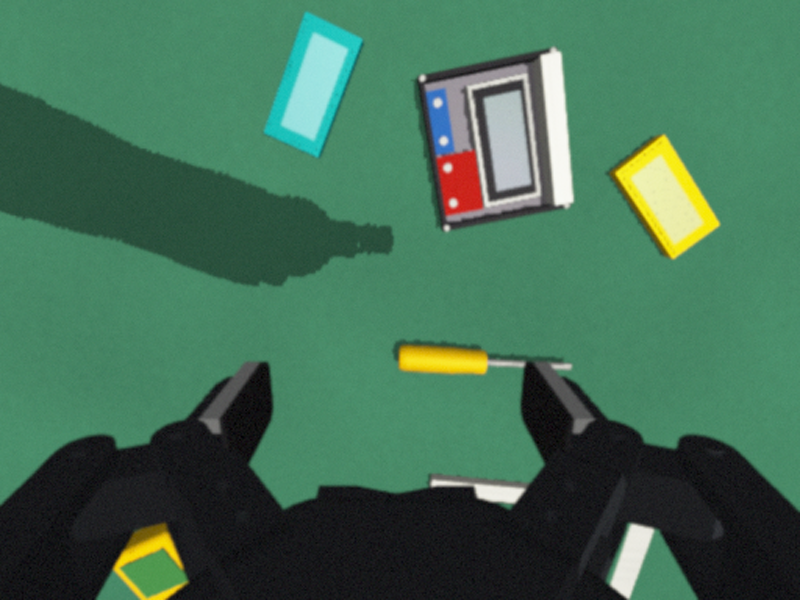

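Wrist view (800x600): housing with rail on the right (+x), panel at (503,138), blue block at (437,120) and red at (460,183). The layout agrees with the first estimates. Next: over to the stand.

```bash
python3 -m inch '[[[0,0,-0.0182],[0,0,0],-1],[[0,0,-0.0182],[0,0,0],-1],[[0,0,-0.0182],[0,0,0],-1],[[0,0,-0.0182],[0,0,0],-1]]' >/dev/null
python3 -c "
from h import *
rel([.564,0,.2],.372)"
```

```text
t 2.15 tcp [ 0.4744 -0.2272  0.2486] tooly 0.3786 tilt [-1.4e-03  6.0e-04 -1.0e+00] F [-0.2 -0.4  1. ] grip 0.0851 0.0
shift units total [0.5932 0.5575 0.1621] min rows 6.0
turn units [-0.00016 -0.00017  0.00106]
```

```bash
python3 -m inch '[[[0,0,0],[0.085,0.08,0.023],-1],[[0,0,0],[0.085,0.08,0.023],-1],[[0,0,0],[0.085,0.08,0.023],-1],[[0,0,0],[0.085,0.08,0.023],-1],[[0,0,0],[0.085,0.08,0.023],-1],[[0,0,0],[0.085,0.08,0.023],-1],[[0,0,0],[0.085,0.08,0.023],-1],[[0,0,0],[0,0,0],-1]]' >/dev/null
python3 - <<'E'
from h import *
rel([.522,.111,.2],.372)
c=grab('wrist','w1'); 
p=w2pix(c,[.52,.111,.06])[0];print(p)
u,v=[int(round(t)) for t in p];u0,v0=max(u-80,0),max(v-60,0);print(u0,v0)
save(cv2.resize(c['img'][v0:v0+120,u0:u0+160],None,fx=5,fy=5,interpolation=cv2.INTER_CUBIC),'w1.png')
E
```

```text
t 2.82 tcp [0.5668 0.0052 0.1986] tooly 0.3791 tilt [-0.0025  0.0025 -1.    ] F [ 0.  -0.7 -0.3] grip 0.0853 0.0
shift units total [ 0.3829 -0.0084 -0.0035] min rows 2.8
turn units [-0.00023 -0.00052  0.00113]
[248.67153438  61.37273564]
169 1
```

View pics/w1.png

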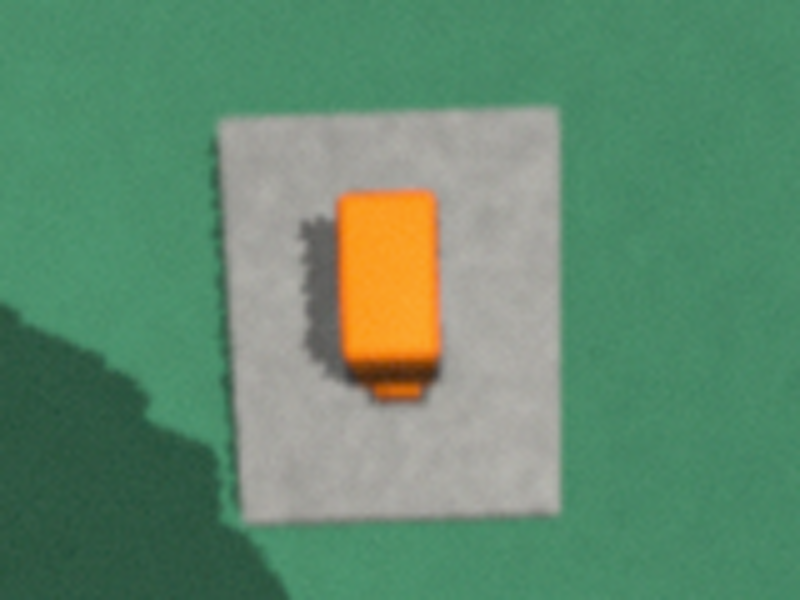

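Orange handle top corners at (338,197), (436,191), (441,355), (346,363). Stand top corners at (220,119), (559,107), (560,513), (243,522).

```bash
python3 - <<'E'
from h import *
c=load('w1')
for n,q,z in(('sp',[(338,192),(437,190),(441,360),(345,363)],.08),('stand',[(219,119),(559,107),(561,513),(243,522)],.03)):
    p=pix2w(c,[(169+u/5-.4,1+v/5-.4) for u,v in q],z)
    print(n,np.round(p.mean(0),4),[round(float(np.linalg.norm(p[i]-p[i-1]))*1000,1) for i in range(4)])
    for i,j in((0,1),(3,2)): d=p[j]-p[i];print(' xang',np.arctan2(d[1],d[0]))
    for i,j in((3,0),(2,1)): d=p[j]-p[i];print(' yang-90',np.arctan2(d[1],d[0])-np.pi/2)
rel([.521,.111,.13],.39)
E
```

```text
sp [0.5183 0.1114 0.08  ] [28.0, 17.3, 27.8, 17.3]
 xang 0.3966659595886294
 xang 0.407884022154402
 yang-90 0.4080985455759021
 yang-90 0.40775876953605783
stand [0.518  0.1117 0.03  ] [79.8, 70.0, 80.0, 70.3]
 xang 0.4098099812477602
 xang 0.4062604049966225
 yang-90 0.4066860230185434
 yang-90 0.41064214078375993
t 2.87 tcp [0.5661 0.0027 0.1992] tooly 0.3775 tilt [-3.e-03  3.e-04 -1.e+00] F [ 0.  -0.7  0.2] grip 0.0854 0.0
shift units total [ 0.3907 -0.006   0.2312] min rows 3.3
turn units [-0.00042 -0.00023 -0.00198]
```

```bash
python3 -m inch '[[[0,0,-0.0047],[0,0,0],-1],[[0,0,0],[0,0,0],-1]]' >/dev/null
python3 -c "
from h import *
rel([.518,.1115,.13],.407)"
```

```text
t 3.03 tcp [ 0.5657 -0.0007  0.2006] tooly 0.4023 tilt [-1.2e-03 -4.0e-04 -1.0e+00] F [-0.4 -0.4  0.3] grip 0.0854 0.0
shift units total [4.063e-01 3.000e-04 2.355e-01] min rows 3.4
turn units [-2.1e-04 -2.0e-05 -7.4e-04]
```

```bash
python3 -m inch '[[[0,0,0],[0.1,0,0.058],-1],[[0,0,0],[0.1,0,0.058],-1],[[0,0,0],[0.1,0,0.058],-1],[[0,0,0],[0.1,0,0.058],-1],[[0,0,0],[0,0,0],-1],[[0,0,0],[0,0,0],-1]]' >/dev/null
python3 -c "
from h import *
rel([.518,.1115,.041],.407)"
python3 -m inch '[[[0,0,0],[0,0,0],-1],[[0,0,0],[0,0,0],-1]]' 
python3 -c "
from h import *
rel([.518,.1115,.041],.407)"
```

```text
t 3.53 tcp [0.5178 0.1101 0.1306] tooly 0.4026 tilt [-0.0026 -0.0011 -1.    ] F [-1.6 -0.1  0.5] grip 0.0855 0.0
shift units total [0.004  0.0033 0.2985] min rows 2.1
turn units [-4.5e-04 -1.0e-05 -6.9e-04]
clock: 3.7
eef_pos: [0.5206, 0.109, 0.1325]
tool_rot: [0.553, 0.833, 0.001, 0.001]
ft_force: [0.0, -0.5, -0.1]
grip_width: 0.0854
grasp_force: 0.0
t 3.7 tcp [0.5206 0.109  0.1325] tooly 0.3995 tilt [ 2.2e-03  1.0e-04 -1.0e+00] F [ 0.  -0.5 -0.1] grip 0.0854 0.0
shift units total [ 0.0111 -0.0053  0.3049] min rows 2.2
turn units [ 0.00033  0.00013 -0.00119]
```

```bash
python3 -m inch '[[[0,0,-0.0008],[0.006,0,0.05],-1],[[0,0,0],[0,0,0.05],-1],[[0,0,0],[0,0,0.05],-1],[[0,0,0],[0,0,0.05],-1],[[0,0,0],[0,0,0.05],-1],[[0,0,0],[0,0,0.05],-1],[[0,0,0],[0,0,0],-1],[[0,0,0],[0,0,0],1],[[0,0,0],[0,0,0],1],[[0,0,0],[0,0,0],1]]'
python3 -m inch '[[[0,0,0],[0,0,0],1],[[0,0,0],[0,0,0],1],[[0,0,0],[0,0,0],1],[[0,0,0],[0,0,0],1],[[0,0,0],[0,0,0],1]]' 
python3 -c "
from h import *
rel([.518,.1115,.041],.407)"
```

```text
clock: 4.53
eef_pos: [0.52, 0.1117, 0.0429]
tool_rot: [0.55, 0.835, 0.001, 0.001]
ft_force: [0.2, -0.7, 0.0]
grip_width: 0.0518
grasp_force: 0.0
clock: 4.95
eef_pos: [0.5189, 0.1119, 0.0422]
tool_rot: [0.55, 0.835, 0.0, 0.0]
ft_force: [-1.3, -0.5, 5.7]
grip_width: 0.017
grasp_force: 58.7
t 4.95 tcp [0.5189 0.1119 0.0422] tooly 0.4069 tilt [ 9.e-04 -2.e-04 -1.e+00] F [-1.3 -0.5  5.7] grip 0.017 58.7
shift units total [ 0.     -0.0032  0.004 ] min rows 0.0
turn units [ 1.2e-04  8.0e-05 -2.0e-05]
```

```bash
python3 -m inch '[[[0,0,0],[0,0,-0.03],1],[[0,0,0],[0,0,-0.04],1],[[0,0,0],[0,0,-0.06],1],[[0,0,0],[0,0,-0.1],1],[[0,0,0],[0,0,-0.1],1],[[0,0,0],[0,0,-0.1],1],[[0,0,0],[0,0,-0.1],1],[[0,0,0.0162],[0,0,0],1],[[0,0,0.0162],[0,0,0],1],[[0,0,0.0162],[0,0,0],1]]'
python3 -c "
from h import *
rel([.565,-.245,.2],.1)"
```

```text
clock: 5.78
eef_pos: [0.519, 0.1122, 0.2017]
tool_rot: [0.672, 0.74, 0.001, 0.001]
ft_force: [-0.2, 0.5, -1.4]
grip_width: 0.0175
grasp_force: 58.2
t 5.78 tcp [0.519  0.1122 0.2017] tooly 0.0967 tilt [ 1.9e-03  6.0e-04 -1.0e+00] F [-0.2  0.5 -1.4] grip 0.0175 58.2
shift units total [-1.1999  0.0377  0.0051] min rows 8.6
turn units [ 3.2e-04 -7.0e-05 -5.3e-04]
```

```bash
python3 -m inch '[[[0,0,0],[-0.05,0.004,0],1],[[0,0,0],[-0.1,0.004,0],1],[[0,0,0],[-0.12,0.004,0],1],[[0,0,0],[-0.13,0.004,0],1],[[0,0,0],[-0.13,0.004,0],1],[[0,0,0],[-0.13,0.004,0],1],[[0,0,0],[-0.13,0.004,0],1],[[0,0,0],[-0.13,0.004,0],1],[[0,0,0],[-0.13,0.004,0],1],[[0,0,0],[-0.1,0,0],1]]'
python3 -m inch '[[[0,0,0],[-0.05,0,0],1],[[0,0,0],[0,0,0],1],[[0,0,0],[0,0,0],1]]'
python3 - <<'E'
from h import *
c=grab('wrist','w2'); d=grab('wrist','w2b')
im=((c['img'].astype(int)+d['img'])//2).astype(np.uint8)
p=w2pix(c,[[.507,-.083,.018],[.523,-.206,.018],[.624,-.071,.018],[.63,-.2,.018]]);print(p)
u0,v0=[int(max(0,t-12)) for t in p.min(0)];u1,v1=[int(t+12) for t in p.max(0)];print(u0,v0,u1,v1)
k=min(800/(u1-u0),600/(v1-v0));k=int(k);print(k)
save(cv2.resize(im[v0:v1,u0:u1],None,fx=k,fy=k,interpolation=cv2.INTER_CUBIC),'w2.png')
E
```

```text
clock: 6.62
eef_pos: [0.5643, -0.2331, 0.2005]
tool_rot: [0.671, 0.742, -0.0, 0.0]
ft_force: [0.8, 0.5, -0.9]
grip_width: 0.0178
grasp_force: 58.2
clock: 6.87
eef_pos: [0.5655, -0.2453, 0.2001]
tool_rot: [0.671, 0.742, 0.0, -0.001]
ft_force: [-0.8, 0.4, -1.6]
grip_width: 0.0174
grasp_force: 58.3
[[213.72642805  15.92684541]
 [220.78386493 133.84983861]
 [324.06013753  15.77892599]
 [310.80808776 137.93734361]]
201 3 336 149
4
```

View pics/w2.png

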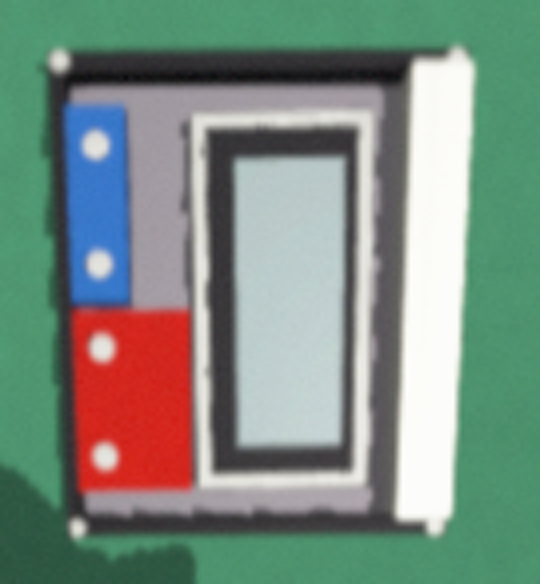

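The crop shows blue block corners at (64,105), (126,104), (131,305), (71,303); red right edge at (190,310) to (193,490); panel top at (192,116), (376,108), (368,486), (202,488); rail face top edge at (410,60) to (397,520).

```bash
python3 - <<'E'
from h import *
c=load('w2')
W=lambda q,z: pix2w(c,[(201+(u+.5)/4-.5,3+(v+.5)/4-.5) for u,v in q],z)
def yaw(a,b): d=a-b; return np.arctan2(-d[0],d[1])
bl=W([(64,105),(126,104),(131,305),(71,303)],.018); rd=W([(72,310),(190,310),(193,490),(79,491)],.018)
pn=W([(192,116),(376,108),(368,486),(202,488)],.016); ra=W([(410,60),(397,520)],.026)
for n,p in(('bl',bl),('rd',rd),('pn',pn)):
    print(n,'centre',np.round(p.mean(0),4),'sides',[round(float(np.linalg.norm(p[i]-p[i-1]))*1000,1) for i in range(4)],'yaws',round(yaw(p[0],p[3]),3),round(yaw(p[1],p[2]),3))
print('rail',np.round(ra,4),np.linalg.norm(ra[0]-ra[1]),yaw(*ra))
print('long face yaw blue-red left', yaw(bl[0],rd[3]))
y=np.mean([yaw(bl[0],rd[3]),yaw(*ra),yaw(bl[1],bl[2])]);print('yaw',y)
for yy in (y,):
  ex=np.array([np.cos(yy),np.sin(yy),0]);ey=np.array([-ex[1],ex[0],0])
  # housing origin estimates
  bx=(bl.mean(0)@ex+.044); rx=rd.mean(0)@ex+.052-.0165; fx=ra.mean(0)@ex-.04
  print('ox',bx,rx,fx); print('oy',bl.mean(0)@ey-.026, rd.mean(0)@ey+.026, ra.mean(0)@ey)
  ox=np.mean([bx,rx,fx]);oy=np.mean([bl.mean(0)@ey-.026, rd.mean(0)@ey+.026, ra.mean(0)@ey])
  O=ex*ox+ey*oy;print('O',O)
  for n,p in(('bl',bl),('pn',pn),('ra',ra)): print(n,np.round(np.c_[p@ex-ox,p@ey-oy]*1000,1).tolist())
E
```

```text
bl centre [ 0.5219 -0.1192  0.018 ] sides [50.0, 16.7, 50.8, 16.9] yaws 0.104 0.108
rd centre [ 0.5358 -0.1697  0.018 ] sides [49.9, 33.3, 49.6, 33.5] yaws 0.107 0.113
pn centre [ 0.5761 -0.1397  0.016 ] sides [98.8, 49.9, 100.2, 49.1] yaws 0.126 0.117
rail [[ 0.601  -0.0775  0.026 ]
 [ 0.6147 -0.1947  0.026 ]] 0.11794997766624876 0.11673623866164115
long face yaw blue-red left 0.10796706282657217
yaw 0.11077231172771917
ox 0.5494854151562457 0.5492436972940059 0.5490872299099712
oy -0.20216870831681014 -0.20190512503813815 -0.202473356491087
O [ 0.56825607 -0.14022344  0.        ]
bl [[-52.0, 51.2], [-35.3, 51.2], [-35.5, 0.5], [-52.3, 1.2]]
pn [[-17.6, 48.6], [32.3, 50.1], [32.9, -50.1], [-16.1, -50.2]]
ra [[39.5, 58.7], [40.2, -59.3]]
```

Sides agree with the given sizes to within 1 mm. Housing origin is (0.568,-0.140) with yaw 0.111, and the gap runs from x = -35.4 to -17.3 mm. I'll insert at housing (-26.5, +20) mm.

```bash
cat >> h.py <<'E'
O=np.array([.5683,-.1402,0]);YAW=.1108
EX=np.array([np.cos(YAW),np.sin(YAW),0]);EY=np.array([-EX[1],EX[0],0])
def H(x,y,z): return O+EX*x+EY*y+[0,0,z]
def st():
    o=telemetry.get_obs();d=o['eef_pos']-O
    print('in housing mm',np.round([d@EX*1e3,d@EY*1e3,d[2]*1e3],1),'F housing',np.round([o['ft_force']@EX,o['ft_force']@EY,o['ft_force'][2]],1))
E
python3 -c "
from h import *
rel(H(-.0265,.020,.2),YAW)"
```

```text
t 6.97 tcp [ 0.5657 -0.2437  0.2004] tooly 0.1028 tilt [-6.e-04  1.e-03 -1.e+00] F [-0.1  0.5  0.1] grip 0.0177 58.3
shift units total [ 0.4083 -0.0449  0.0017] min rows 3.0
turn units [-7.00e-05 -1.70e-04 -1.28e-03]
```

```bash
python3 -m inch '[[[0,0,-0.0012],[0,0,0],1],[[0,0,0],[0.08,-0.009,0.05],1],[[0,0,0],[0.08,-0.009,0.05],1],[[0,0,0],[0.08,-0.009,0.05],1],[[0,0,0],[0.08,-0.009,0.05],1],[[0,0,0],[0.085,-0.009,0.05],1],[[0,0,0],[0,0,0.04],1],[[0,0,0],[0,0,0.04],1],[[0,0,0],[0,0,0],1],[[0,0,0],[0,0,0],1]]' | tail -1
for i in 1 2 3; do python3 -m inch '[[[0,0,0],[0,0,0],1]]' >/dev/null; python3 -c "
from h import *
rel(H(-.0265,.020,.0385),YAW);st()"; done
```

```text
grasp_force: 58.4
t 7.88 tcp [ 0.5398 -0.1253  0.1024] tooly 0.1101 tilt [ 1.3e-03 -2.0e-04 -1.0e+00] F [-0.4 -0.2 -0.1] grip 0.0173 58.4
shift units total [0.007  0.0004 0.2129] min rows 1.5
turn units [ 2.0e-04  6.0e-05 -1.2e-04]
in housing mm [-26.7  17.9 102.4] F housing [-0.4 -0.1 -0.1]
t 7.97 tcp [ 0.54   -0.1259  0.1026] tooly 0.1093 tilt [ 2.1e-03 -4.0e-04 -1.0e+00] F [-0.5 -0.6 -0.3] grip 0.0169 58.4
shift units total [ 0.0089 -0.0005  0.2137] min rows 1.5
turn units [ 0.00032  0.0001  -0.00025]
in housing mm [-26.5  17.4 102.6] F housing [-0.6 -0.5 -0.3]
t 8.05 tcp [ 0.5399 -0.1261  0.1024] tooly 0.1088 tilt [ 1.9e-03 -4.0e-04 -1.0e+00] F [-0.7 -0.8 -0.3] grip 0.0176 58.4
shift units total [9.600e-03 1.000e-04 2.131e-01] min rows 1.5
turn units [ 0.00029  0.0001  -0.00031]
in housing mm [-26.6  17.2 102.4] F housing [-0.8 -0.7 -0.3]
```

```bash
python3 -m inch '[[[0,0,0],[0.009,0,0.03],1],[[0,0,0],[0,0,0.03],1],[[0,0,0],[0,0,0.03],1],[[0,0,0],[0,0,0.03],1],[[0,0,0],[0,0,0.02],1],[[0,0,0],[0,0,0.016],1],[[0,0,0],[0,0,0],1]]' | tail -1
python3 - <<'E'
from h import *
rel(H(-.0265,.020,.0385),YAW);st()
c=grab('scene','s3');d=grab('side','d3')
def crop(c,k=8):
    u,v=[int(t) for t in w2pix(c,H(-.01,.01,.03))[0]]; return cv2.resize(c['img'][v-35:v+35,u-25:u+25],None,fx=k,fy=k,interpolation=cv2.INTER_CUBIC)
save(np.hstack([crop(c),crop(d)]),'p3.png')
E
```

```text
grasp_force: 58.4
t 8.63 tcp [ 0.5378 -0.1229  0.0529] tooly 0.1089 tilt [-2.9e-03  7.0e-04 -1.0e+00] F [-0.3  0.2 -0.3] grip 0.0173 58.4
shift units total [-0.0018  0.0064  0.048 ] min rows 0.3
turn units [-0.00044 -0.00015 -0.0003 ]
in housing mm [-28.4  20.5  52.9] F housing [-0.3  0.2 -0.3]
```

View pics/p3.png

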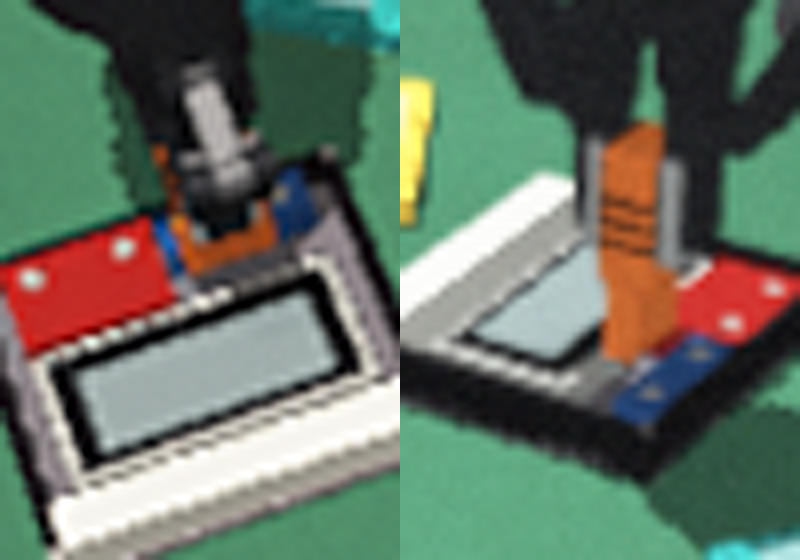

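The left half (scene) shows the blade at (235,255), between the blue block and the panel and clear of red. The right half (side) shows the foot at (630,355), over the gap and upright. Going down.

```bash
python3 -m inch '[[[0,0,0],[0,0.002,0.012],1],[[0,0,0],[0,0,0.012],1],[[0,0,0],[0,0,0.012],1],[[0,0,0],[0,0,0.01],1],[[0,0,0],[0,0,0],1],[[0,0,0],[0,0,0],1]]' | tail -1
for i in 1 2; do python3 -m inch '[[[0,0,0],[0,0,0],1]]' >/dev/null; python3 -c "
from h import *
st();rel(H(-.0185,.020,.0385),YAW)"; done
```

```text
grasp_force: 58.4
in housing mm [-26.7  20.2  40.9] F housing [-1.2 -0.   0.6]
t 9.32 tcp [ 0.5395 -0.1231  0.0409] tooly 0.109 tilt [ 0. -0. -1.] F [-1.2 -0.2  0.6] grip 0.0174 58.4
shift units total [-0.0006  0.0273  0.0079] min rows 0.2
turn units [ 1.0e-05  0.0e+00 -2.9e-04]
in housing mm [-26.6  20.1  41. ] F housing [-0.9  0.3 -1.1]
t 9.4 tcp [ 0.5396 -0.1231  0.041 ] tooly 0.1089 tilt [ 3.e-04 -1.e-04 -1.e+00] F [-0.9  0.2 -1.1] grip 0.0174 58.4
shift units total [-0.0004  0.027   0.0083] min rows 0.2
turn units [ 5.e-05  2.e-05 -3.e-04]
```

```bash
python3 -m inch '[[[0,0,0],[0,0,0.005],1],[[0,0,0],[0,0,0.004],1],[[0,0,0],[0,0.004,0],1],[[0,0,0],[0,0.004,0],1],[[0,0,0],[0,0.004,0],1],[[0,0,0],[0,0.004,0],1],[[0,0,0],[0,0.004,0],1],[[0,0,0],[0,0.004,0],1],[[0,0,0],[0,0,0],1]]' | tail -1
python3 -c "
from h import *
st()"
python3 -m inch '[[[0,0,0],[0,0.003,0],1],[[0,0,0],[0,0.003,0],1],[[0,0,0],[0,0.002,0],1],[[0,0,0],[0,0,0],1]]' | tail -1
python3 -c "
from h import *
st();rel(H(-.015,.020,.0385),YAW)"
```

```text
grasp_force: 58.3
in housing mm [-19.4  20.2  38. ] F housing [ 0.1 -0.  -0.9]
grasp_force: 58.3
in housing mm [-17.   20.2  38.1] F housing [-1.   0.2 -0.6]
t 10.48 tcp [ 0.5492 -0.122   0.0381] tooly 0.109 tilt [ 2.e-04  0.e+00 -1.e+00] F [-1.   0.1 -0.6] grip 0.0172 58.3
shift units total [-0.0006  0.0065 -0.0014] min rows 0.0
turn units [ 3.0e-05  0.0e+00 -2.9e-04]
```

Pushing easily. Now in 0.6 mm steps up to contact with the rail.

```bash
for i in 1 2; do python3 -m inch '[[[0,0,0],[0,0.002,0],1],[[0,0,0],[0,0,0],1]]' >/dev/null
python3 -c "
from h import *
st()"; done
python3 -m inch '[[[0,0,0],[0,0.002,0],1],[[0,0,0],[0,0,0],1]]' >/dev/null
python3 -c "
from h import *
st()"
```

```text
in housing mm [-16.4  20.2  38.1] F housing [-0.7  0.9 -0.8]
in housing mm [-16.   20.2  38.1] F housing [-0.2 -0.6 -0.3]
in housing mm [-15.6  20.1  38.1] F housing [-1.4 -1.8  0.3]
```

```bash
python3 -m inch '[[[0,0,0],[0,0.002,0],1],[[0,0,0],[0,0,0],1]]' >/dev/null
python3 -c "
from h import *
st()"
python3 -m inch '[[[0,0,0],[0,0.002,0],1],[[0,0,0],[0,0,0],1]]' >/dev/null
python3 -c "
from h import *
st()"
python3 -m inch '[[[0,0,0],[0,0.002,0],1],[[0,0,0],[0,0,0],1]]' >/dev/null
python3 -c "
from h import *
st()"
```

```text
in housing mm [-15.  20.  38.] F housing [-1.  -1.1 -0.7]
in housing mm [-14.9  20.1  37.9] F housing [-3.3 -1.4  0.1]
in housing mm [-14.8  20.2  37.8] F housing [-5.6 -0.6  2.4]
```

```bash
python3 -m inch '[[[0,0,0],[0,0.002,0],1],[[0,0,0],[0,0,0],1]]' >/dev/null
python3 -c "
from h import *
st()"
python3 -m inch '[[[0,0,0],[0,0.002,0],1],[[0,0,0],[0,0,0],1],[[0,0,0],[0,0,0],1]]' >/dev/null
python3 - <<'E'
from h import *
st();rel(H(-.015,.02,.0385),YAW)
c=grab('scene','s4');d=grab('side','d4')
def crop(c,k=8):
    u,v=[int(t) for t in w2pix(c,H(.005,0,.03))[0]]; return cv2.resize(c['img'][v-37:v+37,u-27:u+22],None,fx=k,fy=k,interpolation=cv2.INTER_CUBIC)
save(np.hstack([crop(c),crop(d)]),'p4.png')
st()
E
```

```text
in housing mm [-14.7  20.3  37.7] F housing [-6.  -1.6  2.9]
in housing mm [-14.7  20.3  37.5] F housing [-7.  -0.5  3.3]
t 11.9 tcp [ 0.5514 -0.1216  0.0375] tooly 0.1085 tilt [-4.7e-03 -2.0e-04 -1.0e+00] F [-6.9 -1.2  3.3] grip 0.0175 58.9
shift units total [-0.0011 -0.001  -0.0032] min rows 0.0
turn units [-7.5e-04 -5.0e-05 -3.6e-04]
in housing mm [-14.7  20.3  37.5] F housing [-7.3 -0.8  1.4]
```

View pics/p4.png

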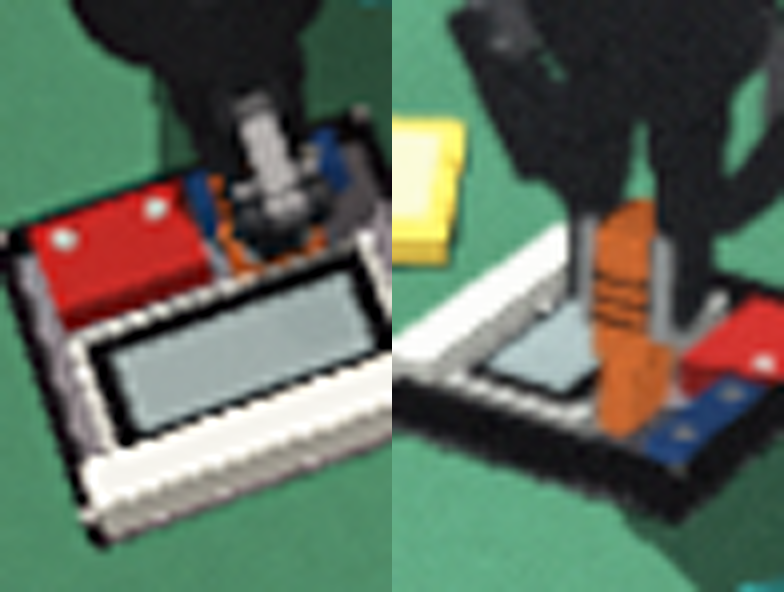

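```bash
python3 - <<'E'
from h import *
fr=[grab('scene','s5') for _ in range(4)];c=fr[0];im=np.mean([f['img'] for f in fr],0).mean(2).astype(np.float32)
im0=load('s0')['img'].mean(2).astype(np.float32)
x=np.arange(-.012,.030,.00025)
def prof(im,ys,shift=0):
    out=[]
    for y in ys:
        p=w2pix(c,np.array([H(a,y,.016) for a in x])).astype(np.float32)
        out.append(cv2.remap(im,p[:,:1].copy(),p[:,1:].copy(),cv2.INTER_CUBIC)[:,0])
    return np.mean(out,0)
for nm,i,m in(('before',im0,(.002,.030)),('now',im,(.000,.022))):
  for y in(-.032,-.022,-.012,0,.012,.022,.032):
    q=prof(i,np.arange(y-.004,y+.0041,.001)); q=cv2.GaussianBlur(q[None],(1,1),0)[0]
    g=np.gradient(cv2.GaussianBlur(q.reshape(1,-1).astype(np.float32),(0,0),3)[0])
    sel=x<.010; k=np.argmax(np.where(sel,g,-9)); k2=np.argmin(np.where(x>.010,g,9))
    print(nm,y,'dark->glass x mm',round(x[k]*1e3,2),'glass->dark',round(x[k2]*1e3,2))
st()
E
```

```text
before -0.032 dark->glass x mm -7.0 glass->dark 24.0
before -0.022 dark->glass x mm -6.75 glass->dark 24.0
before -0.012 dark->glass x mm -7.0 glass->dark 23.75
before 0 dark->glass x mm -7.0 glass->dark 23.75
before 0.012 dark->glass x mm -7.0 glass->dark 23.5
before 0.022 dark->glass x mm -7.25 glass->dark 23.5
before 0.032 dark->glass x mm -7.25 glass->dark 23.5
now -0.032 dark->glass x mm -10.5 glass->dark 28.75
now -0.022 dark->glass x mm -10.5 glass->dark 28.75
now -0.012 dark->glass x mm 1.0 glass->dark 29.0
now 0 dark->glass x mm 0.75 glass->dark 28.75
now 0.012 dark->glass x mm 0.75 glass->dark 28.75
now 0.022 dark->glass x mm 1.0 glass->dark 29.0
now 0.032 dark->glass x mm 1.0 glass->dark 29.0
in housing mm [-14.7  20.3  37.5] F housing [-7.  -0.7  1.7]
```

The panel's glass edge is parallel to the rail within about 0.3 mm and has travelled the full 8 mm. The push is a steady 7 N, so I'm handing in.

```bash
python3 -c "
from h import *
print(workorder.job_done())"
```

```text
the job is handed in; nothing more can be done
None
```

I handed the job in, though no verdict came back: the arm is still gripping the spacer upright in the wide gap, pressing the panel with about 7 N, and the last camera check showed the panel flush and parallel to the rail.

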